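Clear a jammed box from the conveyor with the emergency stop

ROBOT

A 6-joint arm with a two-finger parallel gripper is mounted at the origin on a cart in front of the work surface, level with it; the furniture and walls round the work are solid. World frame = base frame: x ahead of the robot, y to its left, z up, the work surface at z = 0. Lengths are in m, angles in rad, forces in N, time in s.
With the tool pointing down it reaches from about 0.25 to 0.725 m from the base axis. Payload 9.7 kg.
Tool frame: the origin (TCP) lies between the finger pads; the fingertips stand 11 mm ahead of it and the grasp point (between the pads) lies 8 mm behind it (bot.tip_extent is the z of the fingertips in the tool frame, in m); z points along the fingers, y is the line along which they close (so a half turn about z gives the same grasp; the last joint's range is limited). The gripper opens to 85 mm and grips with 20 to 120 N. Pads are 22 mm wide; open, the fingers measure 114 mm over their backs; the gripper's body (76 mm by 85 mm) begins 54 mm behind the grasp point. The pads swing forward as they close: fully open they stand 13 mm farther back than shut.
Start: joints at [-1.148, 0.087, 0.176, 1.66, 0, 1.571], TCP at [0.226, -0.502, 0.242] pointing down, gripper open.
Joint ranges: [-3.13, 3.13], [-0.85, 1.81], [-1.15, 1.24], [-2.2, 2.28], [-1.44, 1.52], [-3.14, 3.14]. Speed limits (rad/s): [2.22, 2.22, 2.57, 3.14, 3.14, 3.14].

INTERFACE

Orientations are given as [roll, pitch, yaw] about the fixed x, y, z axes, in that order (R = Rz(yaw) Ry(pitch) Rx(roll)).
In Python, from station import telemetry, viewer, close_job, bot gives the robot as it stands.
- The arm moves only by the tool send_rows, never from a script. Its argument "motion" is text: rows parted by semicolons, each of 6 numbers parted by spaces: the shift along the tool's x, y, z in m, then the turn, a rotation vector about the tool's x, y, z in degrees. A call has 1 to 20 rows; each row shifts and turns the commanded pose from where the row before left it, along the tool's axes as they then stand; what a row does not reach is not made up. A row lasts 1/8 s, in which the tool goes at most 62.5 mm and 10.7 degrees, less where a joint would pass 70% of its speed; a pose out of reach is approached as far as the arm can. A call with a gripper value outside its range is refused whole. "grip" is the opening, from 0 (shut) to 1 (fully open), set as the call begins (left out, the last holds). The fingers move at their own pace and stop on an object; "squeeze" is the grip in N (left out, the last holds). Time passes only in rows, so rows that do not move let the fingers close. It gives the time, the measured TCP pose, the force, the opening and the grip force at its end, in the units of the state.
- telemetry.observe(): the state, without advancing time (a new reading comes with each control period).
- viewer.capture(name): name is "scene" or "top" or "wrist"; returns a dict with "img" (384x512x3 uint8, red, green, blue), "z_map" (384x512 float32, m along the optical axis (not along the pixel's ray), 0 where there is no reading), "fx", "fy", "cx", "cy" (pixels), "D" ([k1, k2, p1, p2, k3] as OpenCV has them; the pictures are not rectified), "R" (3x3) and "t" (3): a world point X has camera coordinates R X + t. Camera axes: x right, y down, z forward; pixel columns grow to the right and rows downward; lengths in m; the calibration is good to about 2 mm. A picture is of the moment at which its call begins.
- close_job(): hands the job in; it is judged then, once.
The state is a dict: "clock": time; "joint_pos": joint angles; "qvel": joint speeds; "effort": joint torques, N m; "tool_pos": TCP position; "eef_rot": TCP orientation; "contact_force": force on the tool from outside, world axes, zero at the start; "moment": the same for the moment, N m; "finger_gap": finger opening in m; "finger_force": force on a finger pad.
Only numpy, scipy, OpenCV 4.12 (cv2) and the standard library are available. Lean on these libraries where they do the work, as an engineer would, in place of code of your own. Each camera call takes 0.05 s, during which the arm holds its last target. There are 200 camera calls.

TASK

A box has jammed crooked on the roller conveyor. First press the red stop mushroom down until it latches, and only then lift the crooked box off and set it down flat in the orange tray, without dropping it. Then twist the red mushroom clockwise until it is free to spring back up, and finally press the green start button fully down and let go; leave the straight box and everything else on the table where it is.

Things in the scene. Friction and masses are not known exactly. Their poses are not given: they have to be found in the camera images.
- conveyor: Fixed short roller conveyor, 144 wide x 420 long x 65 mm high. Origin on the table under its centre; its lane runs along its y axis. The roller tops are 55 mm above the table; the lane is 120 mm wide between two aluminium side rails 12 mm thick whose tops stand 10 mm above the rollers.
- jam_box: The jammed box: small brown taped cardboard box, 57 (its x) x 94 (its y) x 41 mm high, about 0.09 kg. It stands crooked on the rollers (long side at least 0.5 rad off the lane). Origin at the centre of its underside, z up. Grasp it across its 57 mm width, near its top.
- good_box: The straight box: slightly larger brown taped cardboard box, 61 (x) x 109 (y) x 46 mm high, standing square on the rollers with its long side along the lane. Leave it. Origin at the centre of its underside.
- station: Fixed grey control station, 80 (x) x 200 (y) x 50 mm high, with the red stop mushroom at its y = +50 mm (on a round yellow plate) and the green start button at its y = -50 mm. Origin on the table under its centre.
- stop_top (a point): Centre of the top of the red stop mushroom. The head is 44 mm across and 21 mm high; unpressed its top is 41 mm above the station's top and its underside 20 mm above it; latched, 8 mm lower. A black collar 32 mm across and 9 mm high stands below it. z up; the head's yaw is the point's yaw.
- stop (a joint): Travel of the red mushroom in m: 0 up, 0.008 fully down. It takes about 8 N to push it past the middle, then it snaps down and stays latched.
- stop_turn (a joint): Turn of the red mushroom in rad, 0 at rest, clockwise seen from above positive, end stop at 0.8. The latch lets go at about 0.4 rad when the head is down; it is then free to spring up (a firm grip holds it down until it is opened). A light spring turns the head back to 0 in about a second once let go.
- start_top (a point): Centre of the top of the green start button (unpressed: 18 mm above the station's top). 32 mm across, in a black ring 48 mm across and 12 mm high.
- start (a joint): Travel of the green start button in m: 0 up, 0.006 fully down; springs back; about 5 N.
- tray: Fixed orange open tray, 170 (x) x 190 (y) x 35 mm high outside, walls and floor 4 to 5 mm thick. Origin on the table under its centre.
- screwdriver: Bystander: screwdriver with red handle, 206 mm long, lying on the table. Origin at the middle of its underside.
- cleaner_bottle: Bystander: blue bottle, 63 mm across, 190 mm high. Origin at the centre of its underside.
- glue_bottle: Bystander: white bottle with blue cap, 59 mm across, 165 mm high. Origin at the centre of its underside.
- tape_measure: Bystander: yellow tape measure, 63x90x38 mm, lying on a binder. Origin at the centre of its underside.
- orange_roll: Bystander: orange tape roll, 100 mm across, 30 mm high. Origin at the centre of its underside.

How it is judged:
On the way, in this order (a step that is already met when the one before it is completed fails the run):
1. the red mushroom is latched down, with the hand off it (value of joint stop above 0.006 m and contact force between station and the fingers below 0.1 N), for 0.2 s.
2. the crooked box lies flat in the tray, let go, while the stop is latched (x of jam_box in the frame of tray between -0.06 and 0.06 m and y of jam_box in the frame of tray between -0.07 and 0.07 m and z of jam_box in the frame of tray below 0.015 m and angle between jam_box's own z axis and vertical below 0.15 rad and linear speed of jam_box below 0.02 m/s and contact force between the fingers and jam_box below 0.1 N and value of joint stop above 0.006 m), for 0.2 s.
3. the mushroom is turned clockwise by over 0.25 rad while still down (value of joint stop_turn above 0.25 rad and value of joint stop above 0.004 m), for 0.02 s.
4. the mushroom is up and let go (value of joint stop below 0.002 m and contact force between station and the fingers below 0.1 N), for 0.1 s.
5. the green start button is pressed down, the mushroom up (value of joint start above 0.0045 m and value of joint stop below 0.002 m), for 0.02 s.
At the end, for the whole second after the job is handed in: The crooked box lies released and still in the orange tray, level within 0.15 rad, flat on its floor, its centre within 60 mm (x) and 70 mm (y) of the tray's centre; the red mushroom is up (under 2 mm) and turned back (under 0.15 rad); the green button is up (under 1.5 mm) (x of jam_box in the frame of tray between -0.06 and 0.06 m and y of jam_box in the frame of tray between -0.07 and 0.07 m and z of jam_box in the frame of tray below 0.015 m and angle between jam_box's own z axis and vertical below 0.15 rad and linear speed of jam_box below 0.02 m/s and contact force between the fingers and jam_box below 0.1 N and value of joint stop below 0.002 m and value of joint stop_turn below 0.15 rad and value of joint start below 0.0015 m); the robot touches nothing.
It fails at once if the crooked box is touched while the red mushroom is not pressed down (contact force between the arm and jam_box above 0.3 N and value of joint stop below 0.005 m).
It fails at once if the green button is pressed while the red mushroom is down (value of joint start above 0.0035 m and value of joint stop above 0.005 m).
It fails at once if the crooked box is let go over the tray more than 50 mm above the tray's underside (x of jam_box in the frame of tray between -0.085 and 0.085 m and y of jam_box in the frame of tray between -0.095 and 0.095 m and z of jam_box in the frame of tray above 0.05 m and contact force between the fingers and jam_box below 0.05 N).
It fails at once if the straight box or another bystander is moved by more than 30 mm (distance of any of good_box, screwdriver, cleaner_bottle, glue_bottle, tape_measure, orange_roll from where it was at the start of the episode above 0.03 m).
It also fails if it takes over 64 s, if anything falls off the work surface, if the arm or the gripper's body presses on something with over 40 N, if the wrist force passes 120 N, or if a joint passes its speed limit or range.

## Working session

There is one attempt and no reset: what is moved stays moved. The work goes in short steps, Python scripts to look and compute and a tool call to move; the robot and the scene stay as the last step left them, time stands still between calls to the robot, and variables do not carry over. Pictures are saved under pics/ and viewed, at most 10 in all, crops included, and the job is handed in when it is done.

Besides the shell and the picture viewer there is one more tool, called after "Request:" in YAML: its name, and indented under it one key for each argument. send_rows: Moves the arm, as the interface text tells. Its arguments: {"type":"object","properties":{"motion":{"type":"string"},"grip":{"type":"number"},"squeeze":{"type":"number"}},"required":["motion"]}

```bash
mkdir -p pics; ls
cat > h.py <<'E'
import numpy as np, cv2
from station import telemetry, viewer, bot
def cap(n):
    return viewer.capture(n)
def pts(c):
    h,w=c["z_map"].shape; K=np.array([[c["fx"],0,c["cx"]],[0,c["fy"],c["cy"]],[0,0,1.]])
    v,u=np.mgrid[0:h,0:w]; p=np.stack([u,v],-1).reshape(-1,1,2).astype(np.float64)
    n=cv2.undistortPoints(p,K,np.array(c["D"])).reshape(h,w,2)
    z=c["z_map"][...,None]; X=np.concatenate([n*z,z],-1)
    return (X-np.array(c["t"]))@np.array(c["R"])   # R^T (X-t)
E
python3 - <<'E'
from h import *
s=telemetry.observe();print(s)
print([x for x in dir(bot) if x[0]!='_'])
ims=[]
for n in ("scene","top"):
    c=cap(n); np.savez(n+".npz",**c); cv2.imwrite(f"pics/{n}.png",c["img"][...,::-1]); print(n,c["R"],c["t"],c["fx"])
E
```

```text
pics
{'clock': 0.0, 'joint_pos': array([-1.14800096e+00,  8.74994791e-02,  1.75124793e-01,  1.65982676e+00,
       -1.54138569e-05,  1.57080144e+00]), 'qvel': array([-0.00043063, -0.00021041,  0.00058919, -0.00058172, -0.00066685,
       -0.00144228]), 'effort': array([-3.56983865e-04, -5.20391607e+01,  4.64799535e+01,  1.63403997e-02,
       -5.25690621e-05,  3.01977127e-05]), 'tool_pos': array([ 0.2255747 , -0.50136586,  0.24155662]), 'eef_rot': array([-3.14018753e+00,  1.54210277e-05,  4.22790273e-01]), 'contact_force': array([-0.01020241,  0.49055873, -0.26947914]), 'moment': array([ 0.02350773,  0.03213991, -0.02570631]), 'finger_force': 0.0, 'finger_gap': 0.08548347238895848}
['Unreachable', 'tip_extent']
scene [[-0.49413572 -0.86922287 -0.01677754]
 [-0.59795122  0.35380545 -0.71921905]
 [ 0.63109763 -0.34535968 -0.69458079]] [0.23767488 0.37830901 1.11914183] 367.09417069512176
top [[-0.01511819 -0.9997647   0.01555569]
 [-0.99961133  0.01474777 -0.02365762]
 [ 0.02342264 -0.0159073  -0.99959909]] [-0.01422306  0.51001722  1.24536547] 351.9309778058353
```

View pics/top.png

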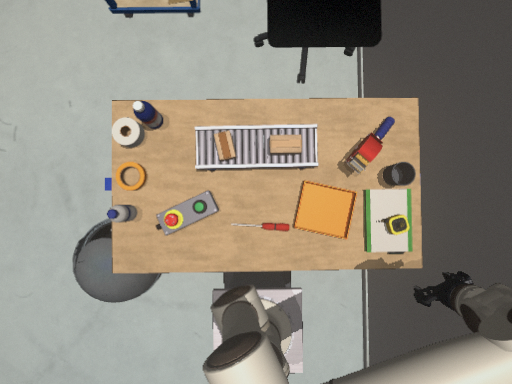

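View pics/scene.png

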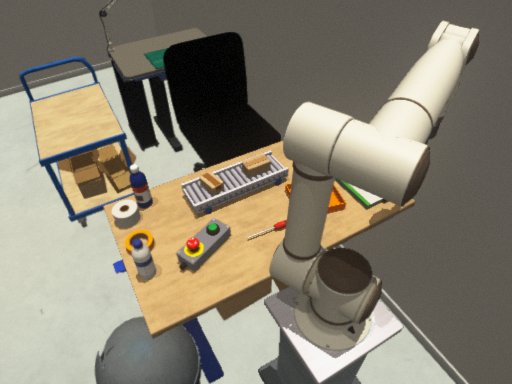

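The top view shows the jam box at about (225,146), the good box at (285,145), red at (173,219), green at (200,207) and the tray at (324,209). Next I measure them with colour masks and depth.

```bash
cat > m.py <<'E'
from h import *
def blob(m,seed):
    n,l,st,ce=cv2.connectedComponentsWithStats(m.astype(np.uint8),connectivity=4)
    k=[i for i in range(1,n)]
    i=min(k,key=lambda i:np.hypot(*(ce[i]-seed))+ (1e3 if st[i,4]<15 else 0)); return l==i
def rect(P): 
    r=cv2.minAreaRect((P[:,:2]*1000).astype(np.float32)); return np.round(r[0],1),np.round(r[1],1),r[2]
for n,seeds in (("top",dict(jam=(225,146),good=(285,145),red=(173,219),green=(200,207),tray=(324,209),station=(187,213))),
 ("scene",dict(jam=(211,181),good=(256,163),red=(194,242),green=(213,229),tray=(325,198),station=(206,245)))):
    c=np.load(n+".npz"); X=pts(c); hsv=cv2.cvtColor(c["img"],cv2.COLOR_RGB2HSV).astype(int); H,S,V=hsv[...,0],hsv[...,1],hsv[...,2]; Z=X[...,2]
    M=dict(jam=(Z>.085)&(Z<.115)&(S>40),good=(Z>.085)&(Z<.115)&(S>40),
      red=((H<8)|(H>172))&(S>150)&(Z>.06)&(Z<.11),green=(H>50)&(H<90)&(S>100)&(Z>.05)&(Z<.09),
      tray=(H>6)&(H<20)&(S>190)&(Z<.06)&(Z>-.02),station=(Z>.04)&(Z<.057)&(S<90))
    for k,m in M.items():
        b=blob(m,seeds[k]); P=X[b]; P=P[np.isfinite(P).all(1)]
        print(n,k,b.sum(),"mean",P.mean(0).round(4),"zmed",np.median(P[:,2]).round(4),"rect",rect(P))
E
python3 m.py
```

```text
top jam 457 mean [0.6513 0.1018 0.0947] zmed 0.0948 rect (array([652.1, 102.3]), array([92.5, 54.9]), 12.422381401062012)
top good 594 mean [ 0.6529 -0.0993  0.0994] zmed 0.0996 rect (array([ 652.7, -100.1]), array([106.8,  60.6]), 88.88695526123047)
top red 96 mean [0.4082 0.2788 0.0885] zmed 0.0889 rect (array([408.5, 280.2]), array([35.3, 36.3]), 89.1447525024414)
top green 66 mean [0.4495 0.1919 0.0712] zmed 0.0715 rect (array([449.6, 190.9]), array([30.1, 26.7]), 0.6780160069465637)Traceback (most recent call last):
  File "m.py", line 15, in <module>
    b=blob(m,seeds[k]); P=X[b]; P=P[np.isfinite(P).all(1)]
  File "m.py", line 5, in blob
    i=min(k,key=lambda i:np.hypot(*(ce[i]-seed))+ (1e3 if st[i,4]<15 else 0)); return l==i
ValueError: min() iterable argument is empty
```

```bash
sed -i 's/tray=(H>6).*(Z>-.02)/tray=(H>4)\&(H<24)\&(S>170)\&(V>120)\&(Z>-.02)\&(Z<.06)/' m.py; sed -i 's/    for k,m in/    print(hsv[seeds["tray"][::-1]],X[seeds["tray"][::-1]],hsv[seeds["station"][::-1]],X[seeds["station"][::-1]])\n    for k,m in/' m.py; python3 m.py
```

```text
[ 17 165 229] [ 0.43202517 -0.24310549  0.00341273] [170  10 153] [0.42766254 0.23485642 0.05342135]
top jam 457 mean [0.6513 0.1018 0.0947] zmed 0.0948 rect (array([652.1, 102.3]), array([92.5, 54.9]), 12.422381401062012)
top good 594 mean [ 0.6529 -0.0993  0.0994] zmed 0.0996 rect (array([ 652.7, -100.1]), array([106.8,  60.6]), 88.88695526123047)
top red 96 mean [0.4082 0.2788 0.0885] zmed 0.0889 rect (array([408.5, 280.2]), array([35.3, 36.3]), 89.1447525024414)
top green 66 mean [0.4495 0.1919 0.0712] zmed 0.0715 rect (array([449.6, 190.9]), array([30.1, 26.7]), 0.6780160069465637)
top tray 144 mean [ 0.3834 -0.3043  0.0082] zmed 0.004 rect (array([ 422.3, -283.3]), array([ 99.9, 166.1]), 76.60904693603516)
top station 916 mean [0.431  0.2302 0.0494] zmed 0.0495 rect (array([427.9, 238.9]), array([ 80.2, 201.1]), 24.512889862060547)
[ 21  51 105] [0.08595285 0.02952587 0.44489338] [  9  12 151] [0.40247434 0.23958269 0.04923428]
scene jam 255 mean [0.648  0.1034 0.0952] zmed 0.0959 rect (array([651.3, 102.4]), array([96.2, 58.6]), 14.119826316833496)
scene good 317 mean [ 0.6485 -0.0971  0.0985] zmed 0.0996 rect (array([ 654.6, -101.1]), array([ 67. , 111.6]), 1.3851687908172607)
scene red 103 mean [0.4014 0.2838 0.0876] zmed 0.0885 rect (array([402.8, 282.5]), array([40.3, 33.9]), 89.8232192993164)
scene green 56 mean [0.4476 0.1922 0.0708] zmed 0.0708 rect (array([446.9, 192.4]), array([31.3, 27.2]), 65.25833129882812)
scene tray 264 mean [ 0.3666 -0.3011  0.0145] zmed 0.0089 rect (array([ 369.9, -310.6]), array([ 59.9, 129.3]), 46.350555419921875)
scene station 661 mean [0.4221 0.2324 0.0491] zmed 0.0494 rect (array([429.8, 237.1]), array([ 82.1, 202.3]), 24.364910125732422)
```

```bash
cat > t.py <<'E'
from m import *
print("----")
for n,s in (("top",(324,209)),("scene",(330,195))):
    c=np.load(n+".npz"); X=pts(c); hsv=cv2.cvtColor(c["img"],cv2.COLOR_RGB2HSV).astype(int); H,S,Z=hsv[...,0],hsv[...,1],X[...,2]
    b=blob((H<21)&(H>4)&(S>145)&(Z<.06)&(Z>-.02)&(X[...,1]<-.14)&(X[...,1]>-.36)&(X[...,0]>.3),s); P=X[b]
    print(n,b.sum(),rect(P),rect(P[P[:,2]>.022]))
X=pts(np.load("top.npz"))
for (u,v) in ((122,213),(131,176),(148,113)): 
    w=X[v-12:v+12,u-12:u+12].reshape(-1,3); print(w[w[:,2]>.1].mean(0) if (w[:,2]>.1).any() else w.mean(0), w[:,2].max())
E
python3 t.py | sed -n '/----/,$p'
```

```text
----
top 2642 (array([ 433.2, -242.2]), array([191.3, 172. ]), 76.98756408691406) (array([ 431.6, -241.9]), array([191.4, 168.6]), 76.93336486816406)
scene 311 (array([ 369. , -313.4]), array([ 63.9, 133.6]), 44.6136589050293) (array([ 368. , -313.1]), array([ 60.9, 128.5]), 44.2609748840332)
[0.43317833 0.43360041 0.14271244] 1.257153235225871
[ 0.48043422 -0.00193093  1.25715324] 1.257153235225871
[0.75162065 0.34273349 0.16143674] 1.257153235225871
```

Request:
send_rows:
  motion: "0 0 0 0 0 8.07;0 0 0 0 0 8.07;0 0 0 0 0 8.07;0.008 -0.05 0 0 0 0;0.008 -0.05 0 0 0 0;0.008 -0.05 0 0 0 0;0.008 -0.05 0 0 0 0;0.008 -0.05 0 0 0 0;0.008 -0.05 0 0 0 0;0.008 -0.05 0 0 0 0;0.008 -0.05 0 0 0 0;0.008 -0.05 0 0 0 0;0.008 -0.05 0 0 0 0;0.02 -0.05 0 0 0 0;0.02 -0.05 0 0 0 0;0.02 -0.05 0 0 0 0;0.02 -0.05 0 0 0 0;0.02 -0.05 0 0 0 0;0 -0.034 0 0 0 0"
  grip: 0
  squeeze: 30

```text
clock: 2.48
tool_pos: [0.4025, 0.1122, 0.2575]
eef_rot: [-3.01, 0.004, 0.187]
contact_force: [0.1, -0.1, 0.7]
finger_gap: 0.0003
finger_force: 0.0
```

Request:
send_rows:
  motion: "0 0 0 0 0 0;0 0 0 0 0 0"

```text
clock: 2.72
tool_pos: [0.4017, 0.111, 0.2582]
eef_rot: [-3.011, 0.002, 0.185]
contact_force: [-1.1, 0.9, -0.7]
finger_gap: -0.0003
finger_force: 0.0
```

```bash
cat > go.py <<'E'
# usage: go.py x y z yaw_deg : print rotvec (tool, deg) to be level at yaw, then shift in that levelled tool frame
import sys
from h import *
from scipy.spatial.transform import Rotation as R
x,y,z,yaw=map(float,sys.argv[1:5]); s=telemetry.observe()
Rc=R.from_euler("xyz",s["eef_rot"]); Rt=R.from_euler("xyz",[np.pi,0,np.radians(yaw)])
print("pos",s["tool_pos"].round(4),"rot",np.degrees(s["eef_rot"]).round(2),"F",s["contact_force"].round(2),"t",round(s["clock"],2),"gap",round(s["finger_gap"],4))
print("rotvec",np.degrees((Rc.inv()*Rt).as_rotvec()).round(2),"shift after rot",Rt.inv().apply(np.array([x,y,z])-s["tool_pos"]).round(4))
E
python3 go.py .408 .2825 .14 0
```

```text
pos [0.4017 0.111  0.2582] rot [-1.7251e+02  1.0000e-01  1.0580e+01] F [-1.07  0.93 -0.68] t 2.73 gap -0.0003
rotvec [-7.46  0.79 10.56] shift after rot [ 0.0063 -0.1715  0.1182]
```

Request:
send_rows:
  motion: "0 0 0 -2.49 0.26 3.52;0 0 0 -2.49 0.26 3.52;0 0 0 -2.49 0.26 3.52;0.001 -0.028 0.017 0 0 0;0.001 -0.029 0.017 0 0 0;0.001 -0.029 0.017 0 0 0;0.001 -0.029 0.017 0 0 0;0.001 -0.029 0.017 0 0 0;0.001 -0.028 0.017 0 0 0;0 0 0 0 0 0"

```text
clock: 3.98
tool_pos: [0.4072, 0.1197, 0.1696]
eef_rot: [-3.012, 0.007, 0.204]
contact_force: [-0.0, 0.2, 0.5]
finger_gap: -0.0001
finger_force: 0.0
```

```bash
python3 go.py .408 .2825 .104 0
```

```text
pos [0.4072 0.1197 0.1696] rot [-172.6     0.38   11.67] F [-0.01  0.19  0.51] t 3.98 gap -0.0001
rotvec [-7.34  1.13 11.63] shift after rot [ 0.0008 -0.1628  0.0656]
```

Run:
```python
from h import *
s=telemetry.observe(); print(s["joint_pos"].round(3),s["qvel"].round(3),s["effort"].round(1),s["moment"])
c=cap("scene"); cv2.imwrite("pics/s2.png",c["img"][...,::-1])
```

```text
[ 0.203 -0.226 -0.264  1.539  0.129  3.141] [-0.016 -0.009  0.031  0.02  -0.01   0.001] [  0.6 -32.1  46.   -0.4   0.6  -0. ] [-0.0983797  -0.04499518  0.01376499]
```

View pics/s2.png

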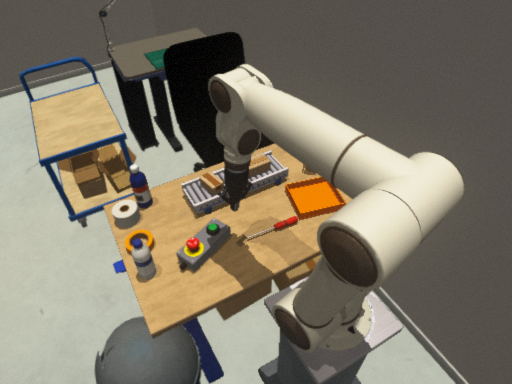

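The arm is clear over the table at about (235,205). Joint 6 has hit its limit, so I'll work at yaw 90° instead.

```bash
python3 go.py .408 .2825 .12 90
```

```text
pos [0.4075 0.1194 0.1704] rot [-172.62    0.31   11.63] F [-0.09  0.25  0.24] t 4.03 gap -0.0001
rotvec [ -6.41  -4.78 -78.28] shift after rot [0.1631 0.0005 0.0504]
```

Request:
send_rows:
  motion: "0 0 0 -0.64 -0.48 -7.83;0 0 0 -0.64 -0.48 -7.83;0 0 0 -0.64 -0.48 -7.83;0 0 0 -0.64 -0.48 -7.83;0 0 0 -0.64 -0.48 -7.83;0 0 0 -0.64 -0.48 -7.83;0 0 0 -0.64 -0.48 -7.83;0 0 0 -0.64 -0.48 -7.83;0 0 0 -0.64 -0.48 -7.83;0 0 0 -0.64 -0.48 -7.83;0.027 0 0 0 0 0;0.027 0 0 0 0 0;0.027 0 0 0 0 0;0.027 0 0 0 0 0;0.027 0 0 0 0 0;0.027 0 0 0 0 0;0 0 0.024 0 0 0;0 0 0.024 0 0 0;0 0 0 0 0 0"

```text
clock: 6.4
tool_pos: [0.4074, 0.2805, 0.1219]
eef_rot: [-3.14, 0.001, 1.57]
contact_force: [0.2, 0.1, 1.1]
finger_gap: -0.0001
finger_force: 0.0
```

```bash
python3 go.py .408 .2825 .104 90
```

```text
pos [0.4074 0.2805 0.1219] rot [-1.7992e+02  7.0000e-02  8.9960e+01] F [0.2  0.06 1.08] t 6.4 gap -0.0001
rotvec [-0.08  0.07 -0.04] shift after rot [0.002  0.0006 0.0179]
```

Request:
send_rows:
  motion: "0.002 0 0.008 0 0 0;0 0 0.008 0 0 0;0 0 0.004 0 0 0;0 0 0.004 0 0 0;0 0 0.002 0 0 0;0 0 0.002 0 0 0;0 0 0 0 0 0"

```text
clock: 7.28
tool_pos: [0.4078, 0.2831, 0.0946]
eef_rot: [3.141, 0.0, 1.57]
contact_force: [-0.1, -0.2, 0.3]
finger_gap: 0.0002
finger_force: 0.0
```

Request:
send_rows:
  motion: "0 0 0.002 0 0 0;0 0 0 0 0 0"

```text
clock: 7.52
tool_pos: [0.408, 0.2832, 0.0939]
eef_rot: [3.14, -0.001, 1.57]
contact_force: [-2.9, -2.2, 9.9]
finger_gap: 0.0002
finger_force: 4.6
```

Request:
send_rows:
  motion: "0 0 0.002 0 0 0;0 0 0.001 0 0 0;0 0 0 0 0 0"

```text
clock: 7.9
tool_pos: [0.4083, 0.2834, 0.0937]
eef_rot: [3.138, -0.002, 1.57]
contact_force: [-9.0, -6.5, 31.2]
finger_gap: 0.0005
finger_force: 15.3
```

Request:
send_rows:
  motion: "0 0 -0.03 0 0 0;0 0 -0.03 0 0 0;0 0 -0.02 0 0 -8.58;0 0 0 0 0 -8.58;0 0 0 0 0 -8.58;0 0 0 0 0 -8.58;0 0 0 0 0 -8.58;0 0 0 0 0 -8.58;0 0 0 0 0 -8.58;0 0 0 0 0 -8.58;0 0 0 0 0 -8.58;0 0 0 0 0 -8.58;0 0 0 0 0 -8.58;0 0 0 0 0 -8.58"

```text
clock: 9.65
tool_pos: [0.4079, 0.2831, 0.1698]
eef_rot: [3.141, 0.001, -2.911]
contact_force: [-0.1, -0.2, -0.4]
finger_gap: 0.0002
finger_force: 0.0
```

```bash
python3 go.py .6515 .1023 .15 193
python3 - <<'E'
from h import *
c=cap("top"); X=pts(c); h=cv2.cvtColor(c["img"],cv2.COLOR_RGB2HSV).astype(int)
m=((h[...,0]<8)|(h[...,0]>172))&(h[...,1]>150)&(np.hypot(X[...,0]-.408,X[...,1]-.283)<.04); print(m.sum(), np.median(X[m],0) if m.any() else 0)
E
```

```text
pos [0.4079 0.2831 0.1698] rot [ 1.7999e+02  3.0000e-02 -1.6678e+02] F [-0.12 -0.17 -0.35] t 9.65 gap 0.0002
rotvec [0.01 0.03 0.22] shift after rot [-0.1967 -0.231   0.0198]
17 [0.42300831 0.28009859 0.08019043]
```

Request:
send_rows:
  motion: "-0.0197 -0.0231 0.002 0 0 0;-0.0197 -0.0231 0.002 0 0 0;-0.0197 -0.0231 0.002 0 0 0;-0.0197 -0.0231 0.002 0 0 0;-0.0197 -0.0231 0.002 0 0 0;-0.0197 -0.0231 0.002 0 0 0;-0.0197 -0.0231 0.002 0 0 0;-0.0197 -0.0231 0.002 0 0 0;-0.0197 -0.0231 0.002 0 0 0;-0.0194 -0.0231 0.002 0 0 0;0 0 0 0 0 0;0 0 0 0 0 0"
  grip: 1

```text
clock: 11.2
tool_pos: [0.6509, 0.1023, 0.1497]
eef_rot: [3.141, -0.0, -2.917]
contact_force: [-0.2, -0.0, -0.1]
finger_gap: 0.0851
finger_force: 0.0
```

```bash
python3 go.py .6515 .1023 .077 193
python3 - <<'E'
from h import *
c=cap("wrist"); np.savez("w.npz",**c); cv2.imwrite("pics/w1.png",c["img"][...,::-1])
X=pts(c);h=cv2.cvtColor(c["img"],cv2.COLOR_RGB2HSV).astype(int)
m=(X[...,2]>.088)&(X[...,2]<.103)&(h[...,1]>40)&(np.hypot(X[...,0]-.652,X[...,1]-.102)<.07)
print(m.sum(),cv2.minAreaRect((X[m][:,:2]*1000).astype(np.float32)),np.median(X[m],0))
E
```

```text
pos [0.6509 0.1023 0.1497] rot [ 1.7998e+02 -1.0000e-02 -1.6713e+02] F [-0.15 -0.02 -0.12] t 11.2 gap 0.0851
rotvec [ 0.02 -0.01 -0.13] shift after rot [-0.0006 -0.0001  0.0727]
12361 ((653.3479614257812, 101.94906616210938), (93.75648498535156, 55.34968185424805), 12.619603157043457) [0.64712417 0.10077495 0.09588627]
```

View pics/w1.png

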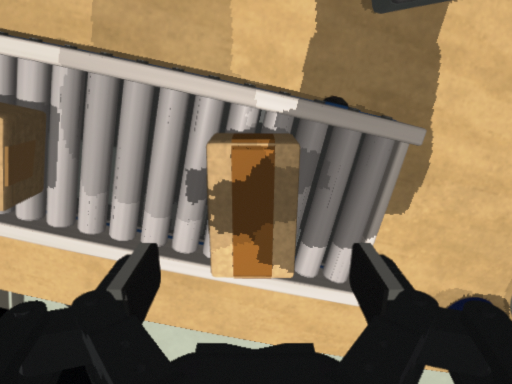

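The wrist view shows the box square between the fingers (columns 208–300). Descending and gripping.

Request:
send_rows:
  motion: "-0.001 0 0.018 0 0 0;-0.001 0 0.018 0 0 0;0 0 0.018 0 0 0;0 0 0.012 0 0 0;0 0 0.008 0 0 0;0 0 0 0 0 0"

```text
clock: 12.0
tool_pos: [0.653, 0.1024, 0.0753]
eef_rot: [3.141, -0.0, -2.916]
contact_force: [-0.3, 0.1, -1.1]
finger_gap: 0.0853
finger_force: 0.0
```

Request:
send_rows:
  motion: "0 0 0 0 0 0;0 0 0 0 0 0;0 0 0 0 0 0;0 0 0 0 0 0;0 0 0 0 0 0"
  grip: 0
  squeeze: 30

```text
clock: 12.62
tool_pos: [0.6537, 0.1025, 0.0768]
eef_rot: [-3.142, 0.002, -2.916]
contact_force: [-0.0, -0.5, 6.0]
finger_gap: 0.0553
finger_force: 33.3
```

Request:
send_rows:
  motion: "0 0 -0.02 0 0 0;0 0 -0.025 0 0 0;0 0 -0.025 0 0 0;0 0 -0.02 0 0 0;0 0 0 0 0 6.5;0 0 0 0 0 6.5;0 0 0 0 0 6.5;0 0 0 0 0 6.5;0 0 0 0 0 0"

```text
clock: 13.75
tool_pos: [0.6532, 0.1025, 0.1667]
eef_rot: [3.141, 0.001, 2.914]
contact_force: [0.7, 0.4, -1.4]
finger_gap: 0.0548
finger_force: 32.7
```

```bash
python3 go.py .432 -.242 .12 167
```

```text
pos [0.6532 0.1025 0.1667] rot [1.7998e+02 4.0000e-02 1.6698e+02] F [ 0.68  0.35 -1.36] t 13.75 gap 0.0548
rotvec [ 0.02  0.04 -0.02] shift after rot [ 0.138  -0.3854  0.0467]
```

Request:
send_rows:
  motion: "0.0086 -0.0241 0 0 0 0;0.0086 -0.0241 0 0 0 0;0.0086 -0.0241 0 0 0 0;0.0086 -0.0241 0 0 0 0;0.0086 -0.0241 0 0 0 0;0.0086 -0.0241 0 0 0 0;0.0086 -0.0241 0 0 0 0;0.0086 -0.0241 0 0 0 0;0.0086 -0.0241 0 0 0 0;0.0086 -0.0241 0 0 0 0;0.0086 -0.0241 0 0 0 0;0.0086 -0.0241 0 0 0 0;0.0086 -0.0241 0 0 0 0;0.0086 -0.0241 0 0 0 0;0.0086 -0.0241 0 0 0 0;0.0086 -0.0241 0 0 0 0;0 0 0.025 0 0 0;0 0 0.025 0 0 0;0 0 0 0 0 0"

```text
clock: 16.12
tool_pos: [0.4311, -0.2416, 0.1147]
eef_rot: [3.141, -0.002, 2.916]
contact_force: [-0.7, -0.2, -0.3]
finger_gap: 0.0547
finger_force: 32.6
```

```bash
python3 go.py .432 -.242 .028 167
```

```text
pos [ 0.4311 -0.2416  0.1147] rot [ 1.7994e+02 -1.3000e-01  1.6706e+02] F [-0.74 -0.17 -0.26] t 16.12 gap 0.0547
rotvec [ 0.06 -0.13  0.06] shift after rot [-0.001  -0.0002  0.0867]
```

Request:
send_rows:
  motion: "0 0 0.02 0 0 0;0 0 0.02 0 0 0;0 0 0.02 0 0 0;0 0 0.014 0 0 0;0 0 0.006 0 0 0;0 0 0.004 0 0 0;0 0 0.002 0 0 0;0 0 0 0 0 0"

```text
clock: 17.12
tool_pos: [0.4322, -0.2421, 0.03]
eef_rot: [3.141, 0.001, 2.914]
contact_force: [-0.8, 0.4, -0.5]
finger_gap: 0.0551
finger_force: 32.7
```

Request:
send_rows:
  motion: "0 0 0.002 0 0 0;0 0 0.0015 0 0 0;0 0 0 0 0 0"

```text
clock: 17.5
tool_pos: [0.432, -0.242, 0.0261]
eef_rot: [3.141, 0.0, 2.914]
contact_force: [0.3, -1.1, -0.3]
finger_gap: 0.055
finger_force: 32.7
```

Request:
send_rows:
  motion: "0 0 0.0015 0 0 0;0 0 0.001 0 0 0;0 0 0 0 0 0"

```text
clock: 17.88
tool_pos: [0.4321, -0.2421, 0.0256]
eef_rot: [-3.142, 0.001, 2.914]
contact_force: [-7.4, 4.6, 18.3]
finger_gap: 0.055
finger_force: 34.8
```

Request:
send_rows:
  motion: "0 0 -0.0015 0 0 0;0 0 0 0 0 0;0 0 0 0 0 0;0 0 0 0 0 0"
  grip: 1

```text
clock: 18.38
tool_pos: [0.432, -0.242, 0.025]
eef_rot: [3.141, 0.0, 2.914]
contact_force: [-0.6, -0.2, 1.4]
finger_gap: 0.0857
finger_force: 0.0
```

Request:
send_rows:
  motion: "0 0 -0.025 0 0 0;0 0 -0.025 0 0 0;0 0 -0.025 0 0 0;0 0 -0.025 0 0 0;0 0 -0.025 0 0 0;0 0 -0.015 0 0 0;0 0 0 0 0 0"

```text
clock: 19.25
tool_pos: [0.4324, -0.2423, 0.1658]
eef_rot: [-3.141, 0.002, 2.914]
contact_force: [0.1, -0.4, -0.7]
finger_gap: 0.0854
finger_force: 0.0
```

```bash
python3 go.py .408 .283 .14 90
python3 - <<'E'
from h import *
s=telemetry.observe(); print(s["joint_pos"].round(2))
c=cap("wrist"); cv2.imwrite("pics/w2.png",c["img"][...,::-1])
X=pts(c);h=cv2.cvtColor(c["img"],cv2.COLOR_RGB2HSV).astype(int)
m=(X[...,2]>.038)&(X[...,2]<.052)&(np.hypot(X[...,0]-.432,X[...,1]+.242)<.07)
P=X[m]; print(m.sum(),cv2.minAreaRect((P[:,:2]*1000).astype(np.float32)),np.median(P,0), np.linalg.lstsq(np.c_[P[:,:2],np.ones(len(P))],P[:,2],rcond=None)[0])
E
```

```text
pos [ 0.4324 -0.2423  0.1658] rot [-1.7999e+02  1.0000e-01  1.6694e+02] F [ 0.14 -0.42 -0.72] t 19.25 gap 0.0854
rotvec [6.000e-02 9.000e-02 7.694e+01] shift after rot [ 0.5253 -0.0244  0.0258]
[-0.51 -0.06 -0.12  1.51  0.   -0.28]
7351 ((431.64727783203125, -241.00621032714844), (55.17108154296875, 93.38756561279297), 77.00672149658203) [ 0.42695858 -0.24015354  0.04480421] [ 0.00463931 -0.00091799  0.04255476]
```

View pics/w2.png

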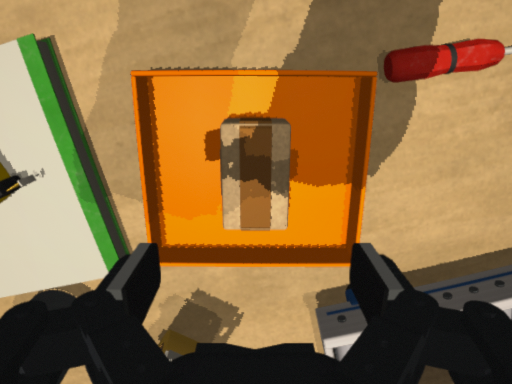

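The wrist view shows the box flat and centred in the tray (columns 222–290, rows 118–230). Next comes the twist.

Request:
send_rows:
  motion: "0 0 0 0 0 9.62;0 0 0 0 0 9.62;0 0 0 0 0 9.62;0 0 0 0 0 9.62;0 0 0 0 0 9.62;0 0 0 0 0 9.62;0 0 0 0 0 9.62;0 0 0 0 0 9.62;0.026 -0.001 0 0 0 0;0.026 -0.001 0 0 0 0;0.026 -0.001 0 0 0 0;0.026 -0.001 0 0 0 0;0.026 -0.001 0 0 0 0;0.026 -0.001 0 0 0 0;0.026 -0.001 0 0 0 0;0.026 -0.001 0 0 0 0;0.026 -0.001 0 0 0 0;0.026 -0.001 0 0 0 0"

```text
clock: 21.55
tool_pos: [0.4215, 0.0188, 0.1639]
eef_rot: [-3.14, -0.0, 1.57]
contact_force: [0.1, -0.1, -0.6]
finger_gap: 0.0854
finger_force: 0.0
```

Request:
send_rows:
  motion: "0.026 -0.001 0 0 0 0;0.026 -0.001 0 0 0 0;0.026 -0.001 0 0 0 0;0.026 -0.001 0 0 0 0;0.026 -0.001 0 0 0 0;0.026 -0.001 0 0 0 0;0.026 -0.001 0 0 0 0;0.026 -0.001 0 0 0 0;0.026 -0.001 0 0 0 0;0.026 -0.001 0 0 0 0;0 0 0 0 0 0;0 0 0 0 0 0"

```text
clock: 23.05
tool_pos: [0.4118, 0.2774, 0.1644]
eef_rot: [-3.141, 0.001, 1.571]
contact_force: [0.7, 0.4, 0.1]
finger_gap: 0.0856
finger_force: 0.0
```

```bash
python3 go.py .408 .283 .067 90;  python3 - <<'E'
from h import *
c=cap("wrist"); cv2.imwrite("pics/w3.png",c["img"][...,::-1]); X=pts(c)
h=cv2.cvtColor(c["img"],cv2.COLOR_RGB2HSV).astype(int);H,S=h[...,0],h[...,1]
m=((H<8)|(H>172))&(S>150)&(np.hypot(X[...,0]-.408,X[...,1]-.283)<.05); P=X[m]; print(m.sum(),np.percentile(P,[2,50,98],axis=0).round(4)); T=P[P[:,2]>.068]; print(cv2.minEnclosingCircle((T[:,:2]*1e3).astype(np.float32)))
y=(H>22)&(H<34)&(S>150)&(np.hypot(X[...,0]-.408,X[...,1]-.283)<.05); print(y.sum(),np.median(X[y],0) if y.any() else 0)
E
```

```text
pos [0.4118 0.2774 0.1644] rot [-1.7995e+02  5.0000e-02  8.9990e+01] F [0.66 0.42 0.05] t 23.05 gap 0.0856
rotvec [-0.05  0.05 -0.01] shift after rot [ 0.0056 -0.0038  0.0974]
2503 [[0.3898 0.2666 0.0747]
 [0.4086 0.2873 0.082 ]
 [0.427  0.3042 0.0843]]
((408.5000915527344, 284.6343688964844), 21.633420944213867)
2252 [0.41038078 0.29818478 0.05223785]
```

View pics/w3.png

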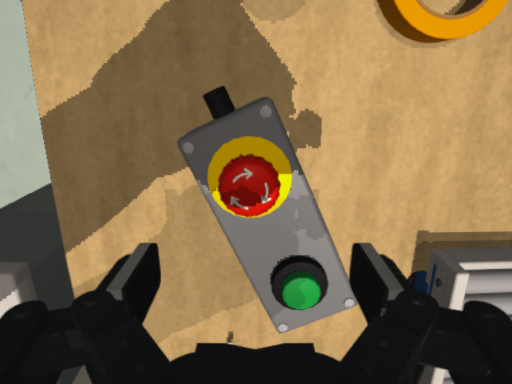

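The wrist view shows the head at (248,187), latched, with its centre at (0.4085, 0.284).

Request:
send_rows:
  motion: "0.0066 -0.0033 0.02 0 0 0;0 0 0.02 0 0 0;0 0 0.02 0 0 0;0 0 0.02 0 0 0;0 0 0.01 0 0 0;0 0 0.006 0 0 0;0 0 0 0 0 0"

```text
clock: 23.98
tool_pos: [0.409, 0.2844, 0.0694]
eef_rot: [3.141, -0.0, 1.57]
contact_force: [-0.5, 0.3, 0.7]
finger_gap: 0.0857
finger_force: 0.0
```

Request:
send_rows:
  motion: "0 0 0 0 0 0;0 0 0 0 0 0;0 0 0 0 0 0;0 0 0 0 0 0;0 0 0 0 0 0;0 0 0 0 0 0"
  grip: 0
  squeeze: 40

```text
clock: 24.72
tool_pos: [0.4078, 0.2848, 0.0701]
eef_rot: [-3.14, -0.001, 1.571]
contact_force: [-9.7, -0.3, 8.6]
finger_gap: 0.042
finger_force: 39.9
```

Request:
send_rows:
  motion: "0 0 0 0 0 5;0 0 0 0 0 5;0 0 0 0 0 5;0 0 0 0 0 5;0 0 0 0 0 5;0 0 0 0 0 5;0 0 0 0 0 5;0 0 0 0 0 0"

```text
clock: 25.72
tool_pos: [0.409, 0.2844, 0.0702]
eef_rot: [3.141, -0.001, 0.958]
contact_force: [-3.0, -3.5, 6.9]
finger_gap: 0.0418
finger_force: 39.8
```

Request:
send_rows:
  motion: "0 0 0 0 0 0;0 0 0 0 0 0;0 0 0 0 0 0;0 0 0 0 0 0"
  grip: 1

```text
clock: 26.22
tool_pos: [0.4089, 0.2846, 0.0692]
eef_rot: [3.141, -0.0, 0.96]
contact_force: [0.6, 0.4, -0.0]
finger_gap: 0.0853
finger_force: 0.0
```

Request:
send_rows:
  motion: "0 0 -0.02 0 0 0;0 0 -0.025 0 0 0;0 0 -0.025 0 0 0;0 0 -0.022 0 0 0;0 0 0 0 0 5;0 0 0 0 0 5;0 0 0 0 0 0;0 0 0 0 0 0"
  grip: 1

```text
clock: 27.22
tool_pos: [0.4089, 0.2845, 0.1612]
eef_rot: [3.141, -0.0, 0.787]
contact_force: [-0.4, -0.2, 0.8]
finger_gap: 0.0854
finger_force: 0.0
```

```bash
python3 go.py .449 .1925 .09 45;  python3 - <<'E'
from h import *
c=cap("wrist"); cv2.imwrite("pics/w4.png",c["img"][...,::-1]); X=pts(c)
h=cv2.cvtColor(c["img"],cv2.COLOR_RGB2HSV).astype(int);H,S=h[...,0],h[...,1]
m=((H<8)|(H>172))&(S>150)&(np.hypot(X[...,0]-.408,X[...,1]-.283)<.05); P=X[m]; print(m.sum(),np.percentile(P,[2,50,98],axis=0).round(4))
m=(H>50)&(H<90)&(S>100)&(np.hypot(X[...,0]-.449,X[...,1]-.192)<.04);P=X[m]; print(m.sum(),np.median(P,0));T=P[P[:,2]>.062]; print(cv2.minEnclosingCircle((T[:,:2]*1e3).astype(np.float32)))
E
```

```text
pos [0.4089 0.2845 0.1612] rot [ 1.7999e+02 -2.0000e-02  4.5090e+01] F [-0.37 -0.22  0.77] t 27.23 gap 0.0854
rotvec [ 0.01 -0.02  0.09] shift after rot [-0.0367  0.0934  0.0712]
2787 [[0.3909 0.2654 0.0815]
 [0.4114 0.2862 0.0898]
 [0.4287 0.3039 0.0922]]
1193 [0.452529   0.19723305 0.07188276]
((450.0454406738281, 189.32984924316406), 19.37652587890625)
```

View pics/w4.png

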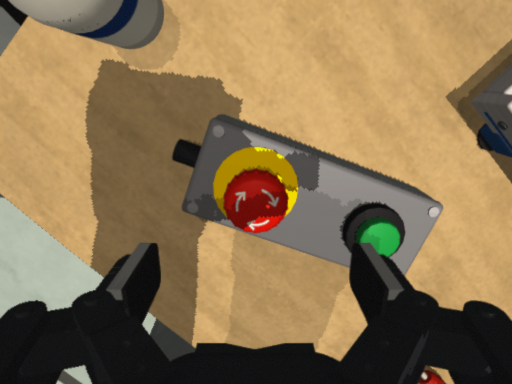

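The mushroom is back up (top at z 0.090, around (256,200)). The green button is at (380,237), and I'll press it with the fingers closed.

Request:
send_rows:
  motion: "-0.009 0.0234 0 0 0 0;-0.009 0.0234 0 0 0 0;-0.009 0.0234 0 0 0 0;-0.0093 0.0234 0 0 0 0;0 0 0.02 0 0 0;0 0 0.02 0 0 0;0 0 0.02 0 0 0;0 0 0.012 0 0 0;0 0 0.004 0 0 0;0 0 0 0 0 0"
  grip: 0

```text
clock: 28.52
tool_pos: [0.4495, 0.1928, 0.0856]
eef_rot: [3.141, -0.001, 0.785]
contact_force: [1.1, -0.4, 0.7]
finger_gap: 0.0004
finger_force: 0.0
```

Request:
send_rows:
  motion: "0 0 0.003 0 0 0;0 0 0.003 0 0 0;0 0 0.002 0 0 0;0 0 0.002 0 0 0;0 0 0 0 0 0"

```text
clock: 29.15
tool_pos: [0.45, 0.193, 0.0769]
eef_rot: [3.141, -0.002, 0.785]
contact_force: [-3.1, -0.9, 14.2]
finger_gap: -0.0
finger_force: 7.0
```

Request:
send_rows:
  motion: "0 0 0.0015 0 0 0;0 0 0.0005 0 0 0;0 0 0 0 0 0"

```text
clock: 29.52
tool_pos: [0.4501, 0.193, 0.0766]
eef_rot: [3.14, -0.004, 0.785]
contact_force: [-8.5, -3.6, 28.7]
finger_gap: 0.0
finger_force: 14.2
```

```bash
python3 go.py .449 .1925 .09 45
python3 - <<'E'
from h import *
c=cap("wrist"); cv2.imwrite("pics/w5.png",c["img"][...,::-1])
X=pts(c);h=cv2.cvtColor(c["img"],cv2.COLOR_RGB2HSV).astype(int);H,S=h[...,0],h[...,1]
m=(H>50)&(H<90)&(S>100)&(np.hypot(X[...,0]-.449,X[...,1]-.192)<.04);P=X[m]; print(m.sum(),np.percentile(P,[5,50,95],axis=0) if m.any() else 0)
E
```

```text
pos [0.4501 0.193  0.0766] rot [179.92  -0.21  44.98] F [-8.54 -3.63 28.65] t 29.52 gap 0.0
rotvec [ 0.08 -0.21 -0.02] shift after rot [-0.0011 -0.0004 -0.0134]
885 [[0.44572688 0.18644077 0.06239807]
 [0.45964799 0.20141049 0.06524526]
 [0.46476677 0.20738022 0.06748509]]
```

The green button's surface fell about 6.5 mm, so it is fully pressed. Retracting.

Request:
send_rows:
  motion: "0 0 -0.01 0 0 0;0 0 -0.025 0 0 0;0 0 -0.025 0 0 0;0 0 -0.025 0 0 0;0 0 -0.025 0 0 0;0 0 0 0 0 0;0 0 0 0 0 0;0 0 0 0 0 0"

```text
clock: 30.58
tool_pos: [0.4489, 0.1925, 0.182]
eef_rot: [-3.141, 0.001, 0.785]
contact_force: [-0.0, 0.4, 0.5]
finger_gap: 0.0001
finger_force: 0.0
```

Run:
```python
from h import *
c=cap("wrist");X=pts(c);h=cv2.cvtColor(c["img"],cv2.COLOR_RGB2HSV).astype(int);H,S=h[...,0],h[...,1]
m=(H>50)&(H<90)&(S>100)&(np.hypot(X[...,0]-.449,X[...,1]-.192)<.04);print("green",m.sum(),np.median(X[m],0))
m=((H<8)|(H>172))&(S>150)&(np.hypot(X[...,0]-.408,X[...,1]-.283)<.04);print("red",m.sum(),np.median(X[m],0) if m.any() else 0)
print(telemetry.observe()["clock"],telemetry.observe()["contact_force"])
```

```text
green 1359 [0.45076475 0.19347111 0.07195817]
red 2696 [0.41297714 0.28224413 0.08987189]
30.625 [0.5489261  0.02767862 0.41405436]
```

```bash
python3 -c "
from station import close_job; print(close_job())"
```

```text
the job is handed in; nothing more can be done
None
```

The job is handed in at about 31 s of the 64 s allowed. I latched the stop, set the crooked box flat and centred in the tray, and twisted the mushroom free. I then pressed and released the green button; depth readings show both back up. No pass/fail verdict was returned.

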